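# Lay out the sowing station on the lab bench

## Robot

A 7-joint arm with a two-finger parallel gripper is mounted at the origin on the work surface. World frame = base frame: x ahead of the robot, y to its left, z up, the work surface at z = 0. Lengths are in m, angles in rad, forces in N, time in s.
With the tool pointing down it reaches from about 0.4 to 0.9 m from the base axis. Payload 5.5 kg.
Tool frame: the origin (TCP) lies midway between the tips of the shut fingers; the grasp point (between the pads) lies 19 mm behind it (manip.grip_depth is the distance from the TCP to the grasp point, in m); z points along the fingers, y is the line along which they close (so a half turn about z gives the same grasp; the last joint's range is limited). The gripper opens to 92 mm and grips with 3 to 60 N. Pads are 19 mm wide; open, the fingers measure 130 mm over their backs; the gripper's body (75 mm by 190 mm) begins 47 mm behind the grasp point.
Start: joints at [0.263, 0.501, -0.427, 1.55, 0.221, 1.138, -0.21], TCP at [0.65, 0, 0.227] pointing down, gripper open.
Joint ranges: [-2.88, 2.88], [-0.31, 2.03], [-1.54, 1.56], [0.2, 2.42], [-1.41, 4.55], [0.19, 2.02], [-2.57, 2.57]. Speed limits (rad/s): [2.57, 2.57, 3.14, 3.14, 3.14, 3.14, 3.14].

## Interface

Orientations are given as a unit quaternion [x, y, z, w].
In Python, from bench import manip, effector, viewer gives the robot as it stands. Calls block until the motion is done:
- manip.move_pose(position, orientation): joint-space move of the TCP to a pose.
- manip.servo_line(position, ori=None, vel=0.15): straight line of the TCP; ori=None keeps the orientation; vel is the mean speed in m/s.
- manip.movej(angles): joint-space move.
- effector.open_jaws() and effector.close(f_grip=None): open the fingers fully, or close them until they stop; f_grip is the grip in N (None keeps the last).
- manip.sleep(seconds).
- manip.solve_ik(position, orientation): joint angles nearest the present ones, or None.
- viewer.get_image(name): name is "scene" or "side" or "wrist"; returns the picture (420x560x3 uint8, red, green, blue); there is no depth.
- viewer.get_calibration(name): a dict with "vfov" (degrees; the focal length in pixels is half the picture's height over the tangent of half this angle, whatever the lens; pixels are square), "cx", "cy" (the principal point, pixels), "eye" and "attitude" of the camera in the world. Camera axes: x right, y down, z forward; pixel columns grow to the right and rows downward; lengths in m; the calibration is good to about 2 mm. A picture is of the moment at which its call begins: read the wrist's pose just before it. get_calibration takes no time and is no camera call; for the wrist camera it gives the pose at the moment of the call.
A pose or a line that the arm cannot do raises manip.PlanningError and nothing moves.
- manip.hand_in(): hands the job in; it is judged then, once.
Readings, each from a call of its own:
- manip.current_clock(): time.
- manip.current_q(): joint angles.
- manip.current_joint_velocities(): joint speeds.
- manip.current_tau(): joint torques, N m.
- manip.current_tool_pos(): TCP position.
- manip.current_tcp_rot(): TCP orientation.
- manip.current_force(): force on the tool from outside, world axes, zero at the start.
- manip.current_wrist_torque(): the same for the moment, N m.
- manip.current_finger_gap(): finger opening in m.
- manip.current_gripper_force(): force on a finger pad.
Only numpy, scipy, OpenCV 4.12 (cv2) and the standard library are available. Lean on these libraries where they do the work, as an engineer would, in place of code of your own. Each camera call takes 0.05 s, during which the arm holds its last target. There are 200 camera calls.

## Task

Lay out the sowing station on the grey mat: stand the clay pot in the middle of the white saucer and the black pot in the middle of the red saucer, stand the amber flask on the mat midway between the two saucers and close it with the blue stopper, pushed in down to its head. Set the seed dish flat on the mat squarely in front of the flask, on the robot's side of the row of pots, leaving a gap of about 3 cm between dish and flask. Everything stands upright, the flask and the clay pot are set down gently rather than dropped, and the saucers and the flask of green solution stay where they are.

Things in the scene. Friction and masses are not known exactly. Their poses are not given: they have to be found in the camera images.
- clay_pot: Empty round terracotta pot, upright on the bench, opening up. 55 mm tall, foot 42 mm in diameter; the top 17 mm (38 to 55 mm up) is an upright rim band 60 mm in outer diameter, the place to grip it across. Origin: centre of the underside, z up. 60 to 130 g.
- black_pot: Empty round black plastic pot of the same shape and size as the clay pot (55 mm tall, rim band 60 mm in diameter from 38 to 55 mm up, foot 42 mm). Origin: centre of the underside, z up. 35 to 70 g.
- flask: Empty, open amber glass conical flask, 105 mm tall, base 64 mm in diameter, tapering to an upright neck 35 mm in outer diameter from 70 to 105 mm up, the place to grip it. The mouth at the top is 28 mm wide and 34 mm deep. Origin: centre of the underside, z up. 60 to 130 g.
- stopper: Blue plastic flask stopper standing on its plug: plug 20 mm long, 19 mm in diameter at the foot widening to 23 mm; on top of it a round head 32 mm in diameter and 18 mm tall (20 to 38 mm up), the place to grip it. It drops loosely into the flask's mouth until the head rests on the rim, the foot then being 85 mm above the flask's underside. Origin: centre of the plug's foot, z up. 30 g.
- seed_dish: Closed flat round clear dish with white paper and brown seeds in it, 54 mm in diameter, 18 mm tall, lying flat. Origin: centre of the underside, z up. 28 to 56 g.
- red_saucer: Red round drip saucer on the mat, loose, 120 g: 92 mm in diameter at the rim, 14 mm tall, inner floor 66 mm in diameter and 4 mm above its underside. Origin: centre of the underside, z up.
- white_saucer: White round drip saucer on the mat, the same size as the red one (inner floor 4 mm above its underside). Origin: centre of the underside, z up. The two saucers stand 250 mm apart, centre to centre; which is on the left varies.
- mat: Fixed grey bench mat, 280 mm (its x) by 360 mm (its y), 3 mm thick, turned by up to 0.3 rad. Origin: centre of its underside. Its y axis is the line through the two saucers, which stand at y = +125 and -125 mm on it; its x axis points away from the robot, so squarely in front of the flask is its -x. A pair of steel tweezers lies on it along its far edge.
- green_flask: Bystander: clear conical flask of green solution with a white plug and a yellow band round the neck, base 80 mm in diameter, 147 mm tall with its plug, standing among the things to be moved. Leave it. Origin: centre of the underside, z up.
There are look-alikes about, which are no part of the job. Several things look just like the seed_dish: the one meant starts farthest from the robot's base.

How it is judged:
By the outcome, as a careful person would: the job done as asked, in the order asked, and still so for the second after the job is handed in, with the robot touching nothing.
It also fails if it takes over 128 s, if anything falls off the work surface, if the arm or the gripper's body presses on something with over 40 N, if the wrist force passes 120 N, or if a joint passes its speed limit or range.

## Working session

There is one attempt and no reset: what is moved stays moved. The work goes in short steps, each a Python script; the robot and the scene stay as the last script left them, time stands still between calls to the robot, and variables do not carry over. Pictures are saved under pics/ and viewed, at most 14 in all, crops included, and the job is handed in when it is done.

```bash
ls; mkdir -p pics; python3 - <<'E'
from bench import manip, effector, viewer
import cv2
for n in ["scene","side","wrist"]:
    c=viewer.get_calibration(n); im=viewer.get_image(n)
    cv2.imwrite(f"pics/{n}0.png",im[:,:,::-1]); print(n,c)
print(manip.current_clock(),manip.current_tcp_rot(),manip.current_tool_pos())
E
```

```text
pics
scene {'vfov': 57.67964862030238, 'cx': 274.9336249568873, 'cy': 208.18248010077158, 'eye': array([1.04139121, 0.3630869 , 0.49205281]), 'attitude': array([ 0.4589069 ,  0.74707727, -0.41539536, -0.24233591])}
side {'vfov': 42.023109403609226, 'cx': 267.4149904290882, 'cy': 210.64061177795142, 'eye': array([ 0.30600882, -1.05548277,  1.07041464]), 'attitude': array([ 0.9136564 , -0.05434958,  0.02117335, -0.40228074])}
wrist {'vfov': 59.503876542268465, 'cx': 278.373070689547, 'cy': 205.02527385033758, 'eye': array([0.65041413, 0.07032979, 0.38428419]), 'attitude': array([ 9.90984934e-01,  7.39154252e-05, -4.19527686e-04,  1.33972682e-01])}
0.15 [ 7.07099425e-01  7.07113725e-01 -5.27440678e-04 -5.52931461e-04] [ 6.49447620e-01 -4.39957072e-05  2.25899538e-01]
```

View pics/scene0.png

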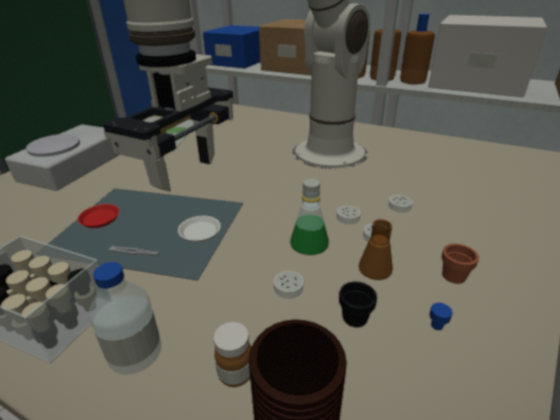

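View pics/side0.png

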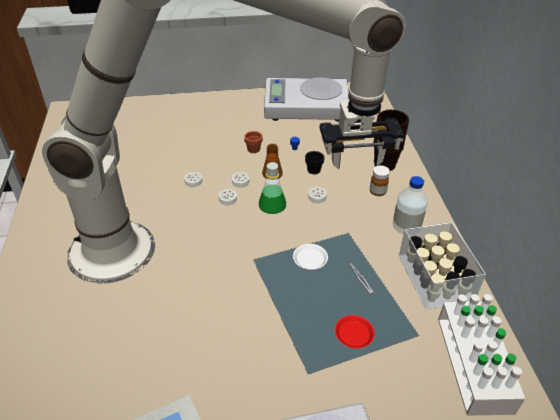

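View pics/wrist0.png

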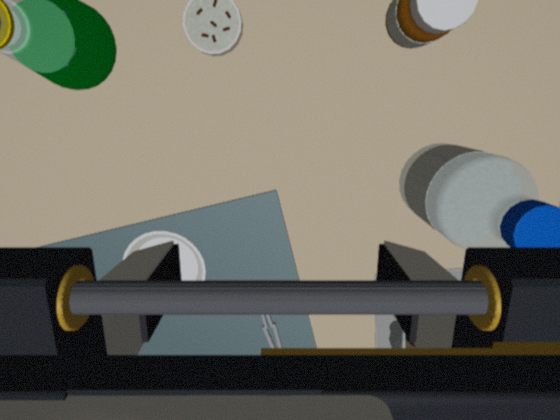

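The scene view shows the target dish at (288,284), the black pot (357,300), the flask (380,248), the clay pot (459,262) and the stopper (441,314). It also shows the white saucer at (199,229), the red saucer at (99,216) and the green flask at (310,225). In the side view the same things are at dish (317,194), black (315,160), flask (272,160), clay (254,140), stopper (295,142), white (310,257) and red (355,332). The wrist view has the target dish at (212,23).

```bash
cat > h.py <<'E'
from bench import manip, effector, viewer
import numpy as np, cv2
from scipy.spatial.transform import Rotation as R
def ray(c,uv):
    f=210/np.tan(np.radians(c["vfov"]/2))
    return R.from_quat(c["attitude"]).apply([(uv[0]-c["cx"])/f,(uv[1]-c["cy"])/f,1.])
def onplane(c,uv,z):
    d=ray(c,uv); e=np.array(c["eye"]); return (e+d*(z-e[2])/d[2])[:2]
def proj(c,P):
    f=210/np.tan(np.radians(c["vfov"]/2))
    p=R.from_quat(c["attitude"]).inv().apply(np.array(P)-c["eye"])
    return p[:,:2]/p[:,2:]*f+[c["cx"],c["cy"]]
E
python3 - <<'E'
from h import *
pts={"white":((199,228),(310,257),.017),"red":((99,215),(355,332),.017),"clay":((459,256),(254,136),.055),"black":((357,296),(315,157),.055),
"flask":((381,226),(272,148),.105),"stop":((441,312),(295,140),.038),"dish":((288,281),(317,192),.018),"green":((311,186),(271,168),.147)}
for k,(a,b,z) in pts.items():
    print(k,onplane(viewer.get_calibration("scene"),a,z).round(3),onplane(viewer.get_calibration("side"),b,z).round(3))
w=viewer.get_calibration("wrist"); print("wrist dish",onplane(w,(214,20),.018).round(3))
a=cv2.imread("pics/scene0.png")[190:340,260:500]; b=cv2.imread("pics/side0.png")[120:220,180:340]
cv2.imwrite("pics/crop.png",np.vstack([cv2.resize(a,(480,300),interpolation=3),cv2.resize(b,(480,300),interpolation=3)]))
E
```

```text
white [ 0.526 -0.1  ] [ 0.524 -0.104]
red [ 0.585 -0.339] [ 0.586 -0.346]
clay [0.435 0.403] [0.428 0.406]
black [0.607 0.272] [0.604 0.271]
flask [0.477 0.27 ] [0.47  0.265]
stop [0.566 0.393] [0.561 0.392]
dish [0.589 0.144] [0.59  0.149]
green [0.468 0.132] [0.448 0.117]
wrist dish [0.592 0.144]
```

View pics/crop.png

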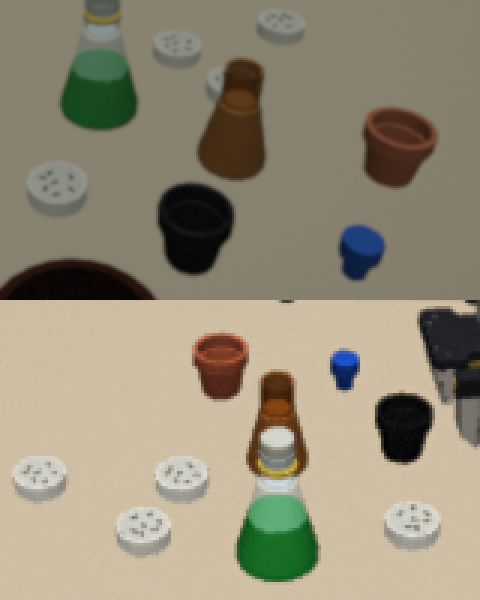

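The crop confirms the coarse positions: the target dish is the isolated one on the black-pot side, and the views agree to about 6 mm. Next I'll take overhead wrist views and refine with a silhouette fit.

```bash
cat >> h.py <<'E'
PROF={"clay":[(0,.021),(.038,.027),(.038,.030),(.055,.030)],"black":[(0,.021),(.038,.027),(.038,.030),(.055,.030)],
"flask":[(0,.032),(.008,.032),(.070,.0175),(.105,.0175)],"stop":[(0,.0095),(.020,.0115),(.020,.016),(.038,.016)],
"dish":[(0,.027),(.018,.027)],"white":[(0,.036),(.014,.046)],"red":[(0,.036),(.014,.046)],
"green":[(0,.040),(.01,.040),(.09,.016),(.147,.016)]}
S=4
def render(c,name,xy,z0,shape=(420,560)):
    m=np.zeros((shape[0]*S,shape[1]*S),np.uint8); t=np.linspace(0,2*np.pi,48)
    C=[proj(c,np.c_[xy[0]+r*np.cos(t),xy[1]+r*np.sin(t),np.full(48,z0+z)]) for z,r in PROF[name]]
    for a,b in zip(C,C[1:]):
        h=cv2.convexHull(((np.vstack([a,b])+.5)*S).astype(np.float32)); cv2.fillPoly(m,[h.round().astype(np.int32)],255)
    return cv2.resize(m,shape[::-1],interpolation=cv2.INTER_AREA)/255.
def fit(c,im,name,xy,z0=0.,dil=15):
    """refine xy by grabCut silhouette; returns xy, IoU"""
    from scipy.optimize import minimize
    m0=(render(c,name,xy,z0)>.5).astype(np.uint8)
    k=lambda n:np.ones((n,n),np.uint8)
    g=np.full(m0.shape,cv2.GC_BGD,np.uint8)
    g[cv2.dilate(m0,k(dil))>0]=cv2.GC_PR_BGD; g[m0>0]=cv2.GC_PR_FGD; g[cv2.erode(m0,k(9))>0]=cv2.GC_FGD
    x,y,w,h=cv2.boundingRect(cv2.dilate(m0,k(45)))
    sub=im[y:y+h,x:x+w,::-1].copy(); gs=g[y:y+h,x:x+w].copy()
    cv2.grabCut(sub,gs,None,np.zeros((1,65)),np.zeros((1,65)),4,cv2.GC_INIT_WITH_MASK)
    M=np.zeros(m0.shape); M[y:y+h,x:x+w]=np.isin(gs,(1,3))
    def cost(p):
        r=render(c,name,p,z0); return 1-np.minimum(r,M).sum()/np.maximum(r,M).sum()
    s=minimize(cost,xy,method="Nelder-Mead",options=dict(initial_simplex=np.array(xy)+[[0,0],[.006,0],[0,.006]],xatol=2e-4,fatol=1e-4))
    return s.x.round(4),round(1-s.fun,3)
Q=lambda yaw:(R.from_euler("z",yaw)*R.from_quat([.70710678,.70710678,0,0])).as_quat()
E
python3 - <<'E'
from h import *
P={"white":(.525,-.102),"red":(.586,-.343),"clay":(.431,.404),"black":(.605,.272),"flask":(.473,.267),"stop":(.563,.392),"dish":(.590,.146),"green":(.455,.125)}
for i,(p,ns) in enumerate([((.55,-.24,.30),["white","red"]),((.53,.24,.30),["clay","black","flask","stop","dish","green"])]):
    manip.move_pose(p,Q(0)); manip.sleep(.4)
    c=viewer.get_calibration("wrist"); im=viewer.get_image("wrist"); cv2.imwrite(f"pics/w{i}.png",im[:,:,::-1])
    cs=viewer.get_calibration("scene"); s=viewer.get_image("scene")
    cd=viewer.get_calibration("side"); d=viewer.get_image("side")
    cv2.imwrite(f"pics/s{i}.png",s[:,:,::-1]);cv2.imwrite(f"pics/d{i}.png",d[:,:,::-1])
    for n in ns:
        z=.003 if n in("white","red") else 0
        for a,b,l in((c,im,"w"),(cs,s,"s"),(cd,d,"d")):
            try: print(n,l,*fit(a,b,n,P[n],z))
            except Exception as e: print(n,l,str(e)[:60])
    print(manip.current_clock())
E
```

```text
white w [ 0.5246 -0.1039] 0.986
white s [ 0.5215 -0.1044] 0.934
white d [ 0.5247 -0.099 ] 0.957
red w [ 0.5843 -0.347 ] 0.954
red s [ 0.5822 -0.3459] 0.961
red d [ 0.5848 -0.3426] 0.971
1.75
clay w [0.4264 0.4038] 0.977
clay s [0.4259 0.4035] 0.935
clay d [0.4251 0.4095] 0.936
black w [0.6026 0.2702] 0.946
black s [0.6003 0.2709] 0.931
black d [0.6025 0.2761] 0.952
flask w [0.4708 0.2683] 0.952
flask s [0.4688 0.2695] 0.93
flask d [0.4709 0.2756] 0.932
stop w [0.5605 0.392 ] 0.887
stop s [0.5599 0.3928] 0.931
stop d [0.5596 0.3976] 0.901
dish w [0.5895 0.1416] 0.954
dish s [0.5871 0.1426] 0.941
dish d [0.5894 0.1489] 0.944
green w [0.4526 0.1241] 0.894
green s [0.4478 0.1242] 0.899
green d [0.4521 0.1321] 0.939
4.05
```

```bash
python3 -c "
import cv2,numpy as np
cv2.imwrite('pics/ww.png',np.hstack([cv2.resize(cv2.imread(f'pics/w{i}.png')[:300],(400,214)) for i in (0,1)]) if 0 else np.vstack([cv2.imread('pics/w0.png')[:300],cv2.imread('pics/w1.png')[:300]]))"
```

```text
(no output)
```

View pics/ww.png

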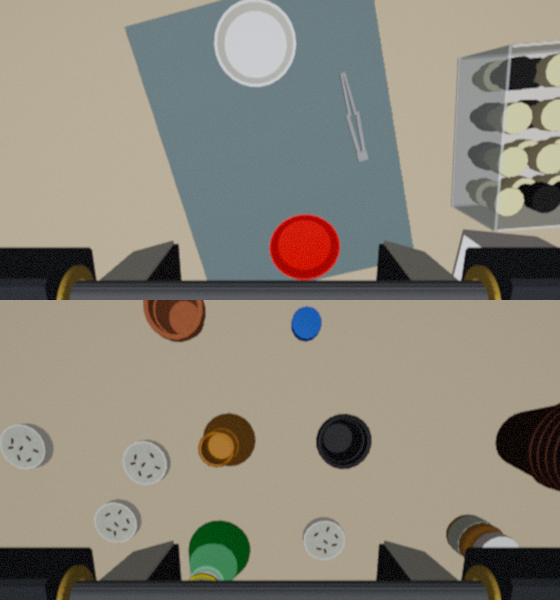

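The top half (mat view) shows the white saucer at (255,42), the red saucer at (304,246) and the tweezers on the far edge. The bottom half shows clay (175,312), stopper (306,322), flask (218,447), black (344,440), target dish (324,538), green (215,555) and the decoy dishes on the left. The wrist and scene fits agree to 1–2 mm and put the saucers 250 mm apart, so I'm starting with the clay pot.

```bash
cat >> h.py <<'E'
W=np.array([.5238,-.104]); RD=np.array([.5838,-.3466]); MID=(W+RD)/2
d=(W-RD)/np.linalg.norm(W-RD); MX=np.array([d[1],-d[0]]); YM=np.arctan2(MX[1],MX[0])
HI=.28
def pick(xy,tz,yaw,f,hi=HI):
    effector.open_jaws()
    manip.move_pose([*xy,hi],Q(yaw)); manip.servo_line([*xy,tz+.03],vel=.2); manip.servo_line([*xy,tz],vel=.08)
    effector.close(f_grip=f); manip.sleep(.2)
    print("gap",manip.current_finger_gap(),"gf",manip.current_gripper_force(),"tcp",manip.current_tool_pos())
    manip.servo_line([*xy,hi],vel=.2); print("lifted gap",manip.current_finger_gap(),"F",manip.current_force().round(2))
def place(xy,tz,yaw,hi=HI,over=.003,fz=2.):
    manip.move_pose([*xy,hi],Q(yaw)); manip.servo_line([*xy,tz+.03],vel=.2); manip.servo_line([*xy,tz+.004],vel=.06); manip.sleep(.3)
    f0=manip.current_force()[2]; z=tz+.004
    while z>tz-over:
        z-=.001; manip.servo_line([*xy,z],vel=.02); manip.sleep(.05)
        df=manip.current_force()[2]-f0
        if abs(df)>fz: break
    print("set z",z-tz,"dF",df,"tcp",manip.current_tool_pos())
def leave(xy,hi=HI):
    effector.open_jaws(); manip.sleep(.2); z=manip.current_tool_pos()[2]
    manip.servo_line([*xy,z+.06],vel=.1); manip.servo_line([*xy,hi],vel=.3); print("t",manip.current_clock())
E
python3 - <<'E'
from h import *
print(MID,YM)
pick((.4263,.4037),.0275,.31,20)
place(W,.0345,YM); leave(W)
c=viewer.get_calibration("scene"); im=viewer.get_image("scene"); cv2.imwrite("pics/a_s.png",im[:,:,::-1])
print(fit(c,im,"clay",W,.007),fit(c,im,"white",W,.003))
E
```

```text
[ 0.5538 -0.2253] 0.24245537655664595
gap 0.05958555446517022 gf 20.000367709435523 tcp [0.42632941 0.40376669 0.02769134]
lifted gap 0.05943349221540821 F [-0.3  -0.73 -1.54]
set z 0.0 dF 2.822008743889021 tcp [ 0.52400923 -0.10403086  0.03470191]
t 16.7
(array([ 0.5228, -0.1031]), np.float64(0.951)) (array([ 0.5215, -0.1044]), np.float64(0.893))
```

Clay pot is placed within about 1.5 mm. The black pot and then the flask are next.

```bash
python3 - <<'E'
from h import *
pick((.6018,.2705),.0275,-np.pi/2,15)
place(RD,.0345,YM); leave(RD)
pick((.470,.2687),.0685,0,20,hi=.30)
place(MID,.0715,YM,hi=.30); leave(MID,hi=.30)
# overhead look and scene look
v=MID-np.array([-np.sin(YM),np.cos(YM)])*.03
manip.move_pose([*v,.34],Q(YM)); manip.sleep(.3)
for n in("wrist","scene"):
    c=viewer.get_calibration(n); im=viewer.get_image(n); cv2.imwrite(f"pics/b_{n}.png",im[:,:,::-1])
    for o,p,z in(("clay",W,.007),("black",RD,.007),("flask",MID,.003),("white",W,.003),("red",RD,.003),("stop",(.5602,.3923),0)):
        try: print(n,o,*fit(c,im,o,p,z))
        except Exception as e: print(n,o,str(e)[:40])
E
```

```text
gap 0.05921951375555213 gf 15.000041266903281 tcp [0.60195715 0.27057134 0.02774569]
lifted gap 0.05923562010095916 F [-0.43 -0.03 -1.01]
set z 0.0 dF 2.456573859442761 tcp [ 0.58401553 -0.34671739  0.03478227]
t 31.1333
gap 0.03589290485919131 gf 20.040495980392734 tcp [0.46997382 0.26867984 0.06851386]
lifted gap 0.035554626711176145 F [ 0.34  0.12 -1.99]
set z -0.0010000000000000009 dF 8.424433260451893 tcp [ 0.55407026 -0.22531888  0.07150993]
t 45.725
wrist clay [ 0.5247 -0.1036] 0.966
wrist black [ 0.5849 -0.3478] 0.927
wrist flask [ 0.5546 -0.2261] 0.948
wrist white [ 0.5247 -0.1039] 0.984
wrist red [ 0.5848 -0.348 ] 0.963
wrist stop OpenCV(4.12.0) /io/opencv/modules/imgpro
scene clay [ 0.5227 -0.1025] 0.952
scene black [ 0.5812 -0.3485] 0.922
scene flask [ 0.551  -0.2271] 0.938
scene white [ 0.5207 -0.105 ] 0.891
scene red [ 0.5818 -0.3457] 0.938
scene stop [0.5599 0.3928] 0.931
```

View pics/b_wrist.png

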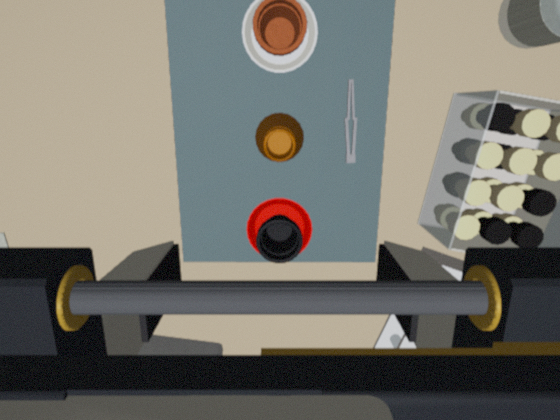

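View pics/b_scene.png

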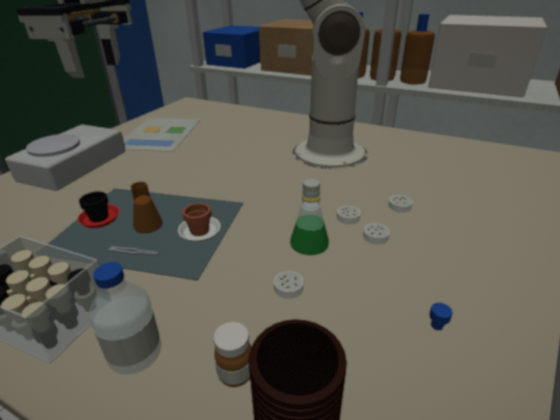

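The wrist view shows clay in white (280,30), flask (279,140) and black in red (279,235) in a straight row, all upright; the scene view agrees. Stopper next, inserted in force-checked steps.

```bash
python3 - <<'E'
from h import *
s=(.5602,.3924); pick(s,.022,YM,10)
x,y=.5542,-.2256; tz=.110
manip.move_pose([x,y,.28],Q(YM)); manip.servo_line([x,y,tz+.024],vel=.2); manip.sleep(.3)
f0=manip.current_force(); z=tz+.024; ok=False
while z>tz-.002:
    z-=.001; manip.servo_line([x,y,z],vel=.03); manip.sleep(.03)
    df=manip.current_force()-f0
    if abs(df[2])>2.5: break
print("z-tz",z-tz,"dF",df,manip.current_tool_pos(),"gap",manip.current_finger_gap(),manip.current_clock())
for n in("scene","side"): cv2.imwrite(f"pics/c_{n}.png",viewer.get_image(n)[:,:,::-1])
E
```

```text
gap 0.03137682934511404 gf 9.999945184827084 tcp [0.56022068 0.39240712 0.02200289]
lifted gap 0.031193912514483307 F [-1.01 -0.76  0.51]
z-tz -0.0010000000000000148 dF [-0.8352544   1.03695112  5.16483148] [ 0.55456022 -0.22565318  0.1097425 ] gap 0.031065747663976042 63.875
```

Seated at full depth. Releasing, then the dish.

```bash
python3 - <<'E'
from h import *
leave((.5542,-.2256))
D=np.array([.5541,-.2255])-MX*.089
d=(.5886,.1420)
for y in (-np.pi/2,): print(manip.solve_ik([*d,.1],Q(y)) is not None)
yp=YM+np.pi/2
if manip.solve_ik([*D,.05],Q(yp)) is None: print("flip"); yp-=np.pi
pick(d,.004,-np.pi/2,10)
place(D,.007,yp); leave(D)
v=MID-np.array([-np.sin(YM),np.cos(YM)])*.03
manip.move_pose([*v,.34],Q(YM)); manip.sleep(.5)
for n in("wrist","scene"):
    c=viewer.get_calibration(n); im=viewer.get_image(n); cv2.imwrite(f"pics/e_{n}.png",im[:,:,::-1])
    for o,p,z in(("clay",W,.007),("black",RD,.007),("flask",MID,.003),("white",W,.003),("red",RD,.003),("dish",D,.003),("stop",MID,.088)):
        try: print(n,o,*fit(c,im,o,p,z))
        except Exception as e: print(n,o,str(e)[:40])
print(D,manip.current_clock())
a=cv2.imread("pics/e_scene.png")[170:290,30:270]; b=cv2.imread("pics/e_wrist.png")[:270]
cv2.imwrite("pics/e.png",np.vstack([cv2.resize(a,(560,280),interpolation=3),b]))
E
```

```text
t 66.5167
True
gap 0.0536459548457986 gf 10.000141561031342 tcp [0.5886915  0.14203184 0.0041333 ]
lifted gap 0.053681905107739764 F [-0.3  -0.19 -0.24]
set z -0.0010000000000000035 dF 5.948384055647152 tcp [ 0.4679911  -0.24688217  0.00664771]
t 82.6667
wrist clay [ 0.5245 -0.1033] 0.968
wrist black [ 0.5853 -0.3484] 0.928
wrist flask [ 0.5548 -0.2259] 0.962
wrist white [ 0.5247 -0.1039] 0.982
wrist red [ 0.585 -0.348] 0.96
wrist dish [ 0.4691 -0.2482] 0.928
wrist stop [ 0.5548 -0.2252] 0.95
scene clay [ 0.5222 -0.1038] 0.943
scene black [ 0.5822 -0.3478] 0.901
scene flask [ 0.5497 -0.2282] 0.947
scene white [ 0.5201 -0.1055] 0.88
scene red [ 0.5814 -0.3464] 0.938
scene dish [ 0.4529 -0.2627] 0.597
scene stop [ 0.555  -0.2217] 0.788
[ 0.46770313 -0.24686773] 84.5667
```

View pics/e.png

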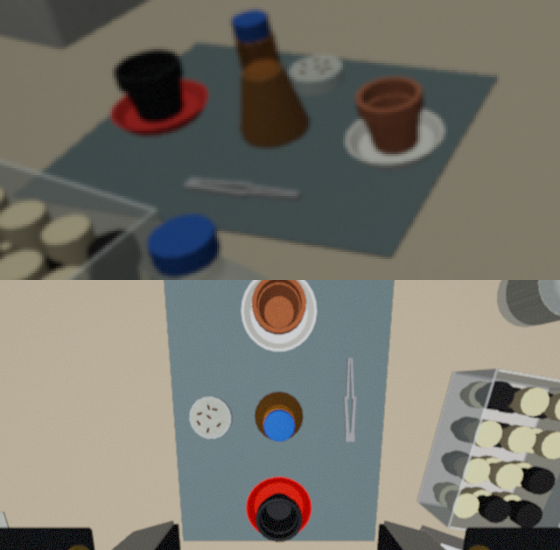

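The scene crop shows the flask closed by the blue head resting on its rim, with both pots upright in their saucers. In the wrist view the dish at (210,417) lies squarely in front of the flask at (279,417), with a measured gap of about 29.6 mm. Handing in.

```bash
python3 -c "
from h import *
print(manip.hand_in())"
```

```text
the job is handed in; nothing more can be done
None
```

The sowing station is laid out as asked and handed in at about 85 s on the robot's clock; the final pictures put the pots, flask and dish within about 1–2 mm of their targets, with the stopper seated and the dish gap at about 30 mm.

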